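# Slide the soap tray past its spring catch

### The arm

A 7-joint arm with a two-finger parallel gripper is mounted at the origin on the work surface. World frame = base frame: x ahead of the robot, y to its left, z up, the work surface at z = 0. Lengths are in m, angles in rad, forces in N, time in s.
With the tool pointing down it reaches from about 0.35 to 0.9 m from the base axis. Payload 8.1 kg.
Tool frame: the origin (TCP) lies at the very end of the fingers, on their centre line; the grasp point (between the pads) lies 19 mm behind it (arm.grip_depth is the distance from the TCP to the grasp point, in m); x points along the fingers, z is the direction in which the jaws open and shut, and the axes are right-handed (so a half turn about x gives the same grasp; the last joint's range is limited). The gripper opens to 92 mm and grips with 3 to 60 N. Pads are 19 mm wide; open, the fingers measure 130 mm over their backs; the gripper's body (75 mm by 190 mm) begins 47 mm behind the grasp point.
Start: joints at [-0.103, 0.434, 0.025, 1.573, -0.012, 1.134, -0.075], TCP at [0.625, -0, 0.19] pointing down, gripper open.
Joint ranges: [-2.62, 2.62], [-0.44, 2.09], [-1.27, 1.32], [0.08, 2.57], [-1.32, 4.46], [0.12, 2], [-2.74, 2.74]. Speed limits (rad/s): [2.22, 2.22, 3.01, 3.01, 3.14, 3.14, 3.14].

### API

Orientations are given as a rotation vector (axis times angle).
In Python, from cell import status, cams, arm gives the robot as it stands. The module is installed in compiled form; this text tells all that it offers.
- The arm moves only by the tool step_arm, never from a script. Its argument "rows" is a list of rows, each a list of 7 numbers: the gripper command: -1 is fully open, 1 is shut, values between are in proportion, then the shift along the tool's x, y, z as a fraction of full scale, then the turn, a rotation vector about the tool's x, y, z as a fraction of full scale. In form: [[grip, x, y, z, rx, ry, rz], ...]. A call has 1 to 12 rows; each row is the pose to reach, as a shift and turn from the pose commanded when the call began, along the tool's axes at that moment; what a row does not reach only later rows make up. Full scale, the value 1, is 80 cm for a shift and 60 degrees for a turn. A row lasts 1/12 s, in which the tool goes at most 41.7 mm and 7.16 degrees, less where a joint would pass 70% of its speed; a pose out of reach is approached as far as the arm can. A call with a number of a shift or a turn outside -1 to 1 is refused whole. A call with a gripper value outside its range is refused whole. The fingers move at their own pace and stop on an object; "newtons" is the grip in N (left out, the last holds). Time passes only in rows, so rows that repeat a pose let the fingers close. It gives the time, the measured TCP pose, the force and the opening at its end, in the units of the state.
- status.observe(): the state, without advancing time (a new reading comes with each control period).
- cams.get_image(name): name is "scene" or "side" or "wrist"; returns a dict with "pixels" (420x560x3 uint8, red, green, blue), "range_z" (420x560 float32, m along the optical axis (not along the pixel's ray), 0 where there is no reading), "camera_matrix" (3x3 intrinsics, pixels), "eye" and "attitude" of the camera in the world; the wrist camera has in their place "tool_from_camera" (4x4, takes a point from camera to tool coordinates, whose origin is the TCP and whose axes are the tool frame's). Camera axes: x right, y down, z forward; pixel columns grow to the right and rows downward; lengths in m; the calibration is good to about 2 mm. A picture is of the moment at which its call begins: read the wrist's pose just before it.
- arm.sign_off(): hands the job in, once; it reports no verdict.
The state is a dict: "clock": time; "joints": joint angles; "dq": joint speeds; "joint_efforts": joint torques, N m; "position": TCP position; "ee_rot": TCP orientation; "force": force on the tool from outside, world axes, zero at the start; "ft_torque": the same for the moment, N m; "width": opening from 0.0 (shut) to 1.0 (fully open).
Only numpy, scipy, OpenCV 4.12 (cv2) and the standard library are available. Lean on these libraries where they do the work, as an engineer would, in place of code of your own. Each camera call takes 0.05 s, during which the arm holds its last target.

### The job

Under the basin, a soap tray sits on a runner, stopped by a spring catch: press the catch's long steel bar down with a fingertip and, keeping it down, push the tray by its tab past the catch and on to the end stop, so that the catch springs up behind it. The soap dish rides along in the tray: do not handle it or lift it out, and leave the cup, bottle, brush and bin where they stand.

Things in the scene. Friction and masses are not known exactly. Their poses are not given: they have to be found in the camera images.
- runner: Low fixed runner on the ledge, 120 x 335 mm grey base with two aluminium rails; place and yaw vary. Origin: on the ledge surface (z 0), mid-width, at the near (-y) face of the catch's nib. Its +y is the direction the tray must slide, z up. A 52 mm high end stop stands across its +y end. Distances below are along its axes.
- tray (a joint): Slide of the white soap tray along the runner's +y, m: 0 as found, 0.162 at the end stop. Captive on its rails, 1 to 2 N friction, stays where left. 110 mm (x) by 130 mm (y), underside 34, rim 61 mm above the ledge. Leading edge starts 12 mm short of the nib: with the catch up the tray stops dead at 0.012; it is clear beyond the nib from 0.154.
- tray_tab (a point): On the flat upright -y face of the tray's push tab, over the press bar's centre line, 14 mm below the tab's top edge. The tab is a white wedge jutting from the tray's +x side over the bar: face 50 to 78 mm above the ledge, reaching from 14 mm outward (+x) of this point to the tray's side 33 mm inward; its +y side slopes. Push the face to +y. Moves with the tray, axes as the runner's.
- tray_floor (a point): Centre of the tray's inner floor, 46 mm above the ledge; moves with the tray. Axes as the runner's.
- catch (a joint): Depth to which the spring catch is pressed, m: 0 up (as found), 0.014 at its bottom stop. Spring: 2.5 N to start, 5 N at the bottom. The tray can pass at 0.009 or deeper (aim for 0.011 to 0.013). Once over the nib the tray's base holds it at about 0.009; it springs up when the tray is past.
- catch_bar (a point): On top of the catch's steel press bar, on its centre line, 32 mm before the tab's flat face as found: a good place to press. The bar lies along the tray's +x side, 26 mm wide, 150 mm long (y: 35 mm behind this point to 115 mm ahead), its top 46 mm above the ledge when up, 32 mm fully down. The tab clears the raised bar by 4 mm; bar to tray side is 20 mm. Moves with the catch, axes as the runner's.
- catch_nib (a point): Centre of the top of the catch's steel nib, 26 mm (x) by 12 mm (y), standing up between the rails and 43 mm above the ledge when up; it is joined rigidly to the press bar and goes down with it.
- soap_dish: Loose stamped-steel soap dish, 70 x 100 x 17 mm, with a white bar of soap in it rising to 23 mm; it lies in the tray, a few mm of play on each side. Origin: centre of its underside. About 0.2 kg.
- cup: White ceramic toothbrush cup, 76 mm across, 100 mm tall, standing on the ledge. Origin: centre of its underside. Leave alone.
- bottle: Closed turquoise squeeze bottle, 60 mm across, 160 mm tall, standing on the ledge. Origin: centre of its underside. Leave alone.
- toilet_brush: Toilet brush in its white plastic holder, 110 mm across at the foot, 350 mm tall in all, standing on the ledge. Origin: centre of its underside. Leave alone.
- pedal_bin: Small steel pedal bin with black lid, 174 mm across, 218 mm tall, standing on the ledge. Origin: centre of its underside. Leave alone.

How it is judged:
On the way, in this order (a step that is already met when the one before it is completed fails the run):
1. the fingertip presses the catch down while the tray is still short of it (value of joint catch above 0.008 m and value of joint tray below 0.016 m and contact force between the fingers and catch above 1 N), for 0.1 s.
2. the tray's leading edge is beyond the nib, the catch down under it (value of joint tray above 0.028 m and value of joint catch above 0.007 m), for 0.05 s.
At the end, for the whole second after the job is handed in: The tray is at the end stop (within 8 mm) and at rest, clear of the nib; the catch has sprung up behind it (within 3 mm of fully up); the soap dish lies flat in the tray, within 25 mm of its centre; everything else stands where it stood (value of joint tray above 0.154 m and velocity of joint tray between -0.01 and 0.01 m/s and value of joint catch below 0.003 m and horizontal distance between soap_dish and tray_floor below 0.025 m and z of soap_dish in the frame of tray_floor below 0.006 m and angle between soap_dish's own z axis and vertical below 0.1 rad and linear speed of soap_dish below 0.02 m/s); the robot touches nothing.
It fails at once if the soap dish is lifted out of the tray or tipped (z of soap_dish in the frame of tray_floor above 0.012 m or angle between soap_dish's own z axis and vertical above 0.2 rad).
It fails at once if the fingers handle the soap dish (contact force between the fingers and soap_dish above 3 N).
It fails at once if the cup or the bottle is moved by more than 30 mm, lifted or tipped (distance of any of cup, bottle from where it was at the start of the episode above 0.03 m or angle between any of cup, bottle's own z axis and vertical above 0.3 rad).
It fails at once if the brush or the bin is moved by more than 30 mm, lifted or tipped (distance of any of toilet_brush, pedal_bin from where it was at the start of the episode above 0.03 m or angle between any of toilet_brush, pedal_bin's own z axis and vertical above 0.3 rad).
It also fails if it takes over 45 s, if anything falls off the work surface, if the arm or the gripper's body presses on something with over 40 N, if the wrist force passes 120 N, or if a joint passes its speed limit or range.

## Working session

There is one attempt and no reset: what is moved stays moved. The work goes in short steps, Python scripts to look and compute and a tool call to move; the robot and the scene stay as the last step left them, time stands still between calls to the robot, and variables do not carry over. Pictures are saved under pics/ and viewed, and the job is handed in when it is done.

Besides the shell and the picture viewer there is one more tool, called after "Request:" as a command line: name --pt "numbers of a row" for each row, then --argument value for the rest. step_arm: Moves the arm, as the interface text tells. Its arguments: {"type":"object","properties":{"rows":{"type":"array","items":{"type":"array","items":{"type":"number"}}},"newtons":{"type":"number"}},"required":["rows"]}

```bash
mkdir -p pics; cat > h.py <<'E'
import numpy as np, cv2
from cell import status, cams, arm
from scipy.spatial.transform import Rotation as R
np.set_printoptions(precision=4,suppress=True)
def T(name):
    s=status.observe(); im=cams.get_image(name)
    if name=="wrist":
        W=np.eye(4);W[:3,:3]=R.from_rotvec(s['ee_rot']).as_matrix();W[:3,3]=s['position'];M=W@np.array(im['tool_from_camera'])
    else:
        M=np.eye(4);a=np.array(im['attitude']);M[:3,:3]=a if a.shape==(3,3) else R.from_rotvec(a).as_matrix();M[:3,3]=im['eye']
    return im,M
def cloud(im,M):
    K=np.array(im['camera_matrix']);z=im['range_z'];v,u=np.mgrid[:z.shape[0],:z.shape[1]]
    P=np.stack([(u-K[0,2])/K[0,0]*z,(v-K[1,2])/K[1,1]*z,z],-1)
    return P@M[:3,:3].T+M[:3,3]
def save(im,n): cv2.imwrite('pics/'+n,cv2.cvtColor(im['pixels'],cv2.COLOR_RGB2BGR))
E
python3 - <<'E'
from h import *
s=status.observe();print(s)
print(R.from_rotvec(s['ee_rot']).as_matrix())
for n in ["scene","side","wrist"]:
    im,M=T(n);save(im,n+'0.png');np.savez('pics/'+n+'0.npz',P=cloud(im,M),z=im['range_z'],rgb=im['pixels'],M=M,K=im['camera_matrix']);print(n,M,im.get('attitude'))
E
```

```text
{'clock': 0.0, 'joints': array([-0.1026,  0.4352,  0.025 ,  1.5741, -0.0116,  1.134 , -0.0751]), 'dq': array([-0.0008, -0.0001,  0.0004, -0.0016,  0.0001,  0.    ,  0.0014]), 'joint_efforts': array([  0.0004, -66.7854,   0.9849, -31.4464,  -0.0605,   0.0428,
         0.0001]), 'position': array([ 0.6244, -0.0001,  0.1889]), 'ee_rot': array([-0.0001,  1.5724, -0.0002]), 'force': array([-0.2875,  0.3749,  0.3147]), 'ft_torque': array([-0.0051, -0.0294,  0.0838]), 'width': 0.9984165357276884}
[[-0.0016  0.0001  1.    ]
 [-0.0002  1.     -0.0001]
 [-1.     -0.0002 -0.0016]]
scene [[-0.6191  0.4594 -0.6369  1.2888]
 [ 0.7853  0.362  -0.5022  0.6134]
 [-0.0002 -0.8111 -0.5849  0.7964]
 [ 0.      0.      0.      1.    ]] [-1.0868 -2.2404  1.1467]
side [[ 0.9209 -0.294   0.2558  0.2556]
 [-0.3896 -0.6831  0.6177 -0.6307]
 [-0.0068 -0.6685 -0.7437  0.825 ]
 [ 0.      0.      0.      1.    ]] [-2.368   0.4835 -0.1761]
wrist [[ 1.     -0.0003 -0.0012  0.6245]
 [-0.0005 -0.9677 -0.2521  0.067 ]
 [-0.0011  0.2521 -0.9677  0.3843]
 [ 0.      0.      0.      1.    ]] None
```

View pics/scene0.png

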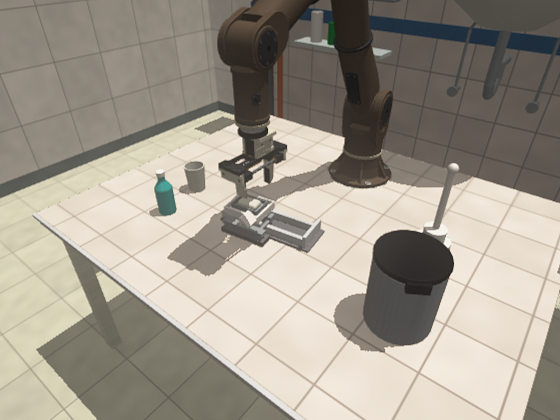

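View pics/side0.png

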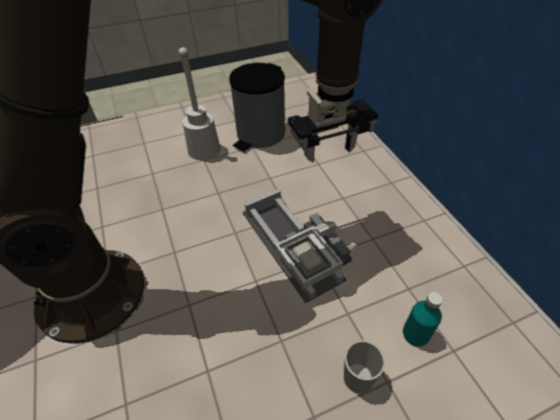

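View pics/wrist0.png

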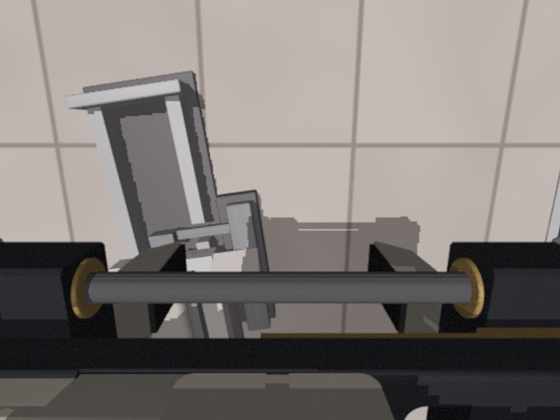

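```bash
python3 - <<'E'
from h import *
x0,x1,y0,y1=0.4,0.9,-0.35,0.45;S=1000
H=np.zeros((int((x1-x0)*S),int((y1-y0)*S)))
for n in ["scene","side","wrist"]:
    d=np.load(f'pics/{n}0.npz');P=d['P'][d['z']>0]
    P=P[(P[:,0]>x0)&(P[:,0]<x1)&(P[:,1]>y0)&(P[:,1]<y1)&(P[:,2]<0.18)]
    print(n,np.median(P[P[:,2]<0.02][:,2]))
    h=np.zeros_like(H)
    np.maximum.at(h,(((P[:,0]-x0)*S).astype(int),((P[:,1]-y0)*S).astype(int)),P[:,2])
    c=cv2.applyColorMap((np.clip(h/0.1,0,1)*255).astype(np.uint8),cv2.COLORMAP_JET);c[h==0]=0
    cv2.imwrite(f'pics/h_{n}.png',c)
for n,b in [("side",(235,180,365,310)),("scene",(205,180,335,255))]:
    im=cv2.imread(f'pics/{n}0.png')[b[1]:b[3],b[0]:b[2]];cv2.imwrite(f'pics/{n}0c.png',cv2.resize(im,None,fx=6 if n=="scene" else 4.6,fy=6 if n=="scene" else 4.6,interpolation=cv2.INTER_CUBIC))
E
```

```text
scene -0.0015812796319203404
side 0.00013545008009008264
wrist 0.000360061955355373
```

View pics/h_side.png

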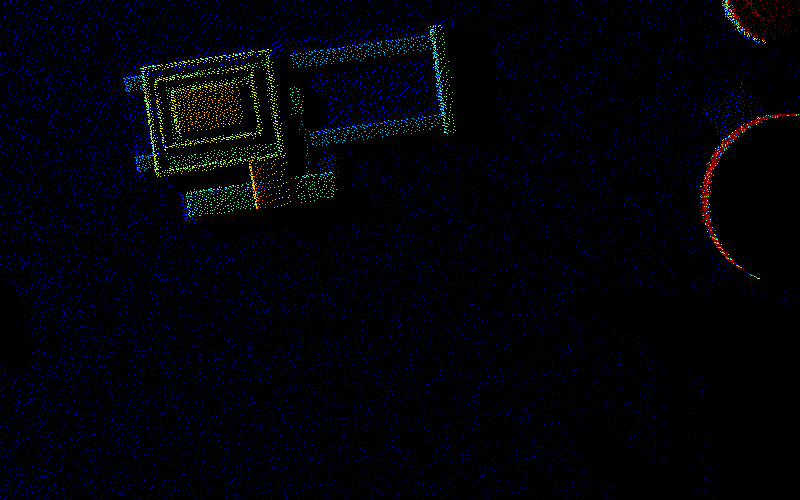

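View pics/h_scene.png

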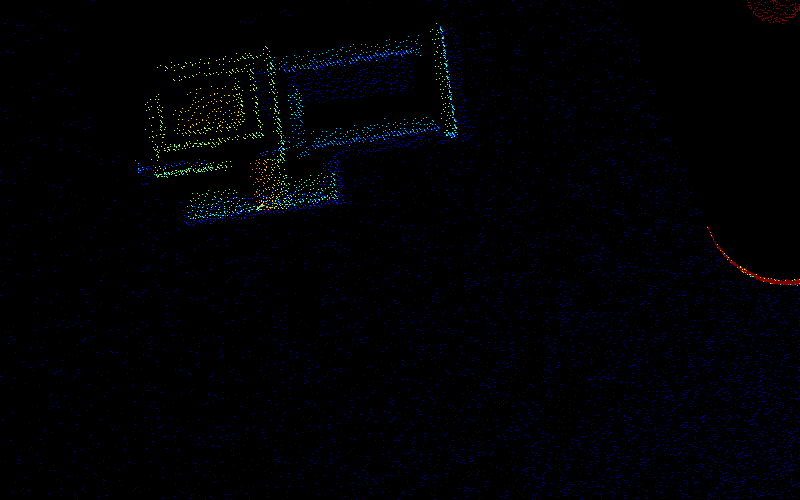

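View pics/side0c.png

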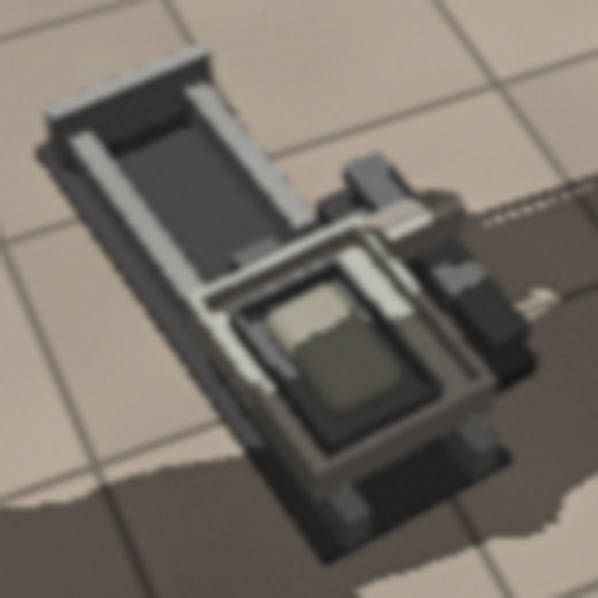

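View pics/h_wrist.png

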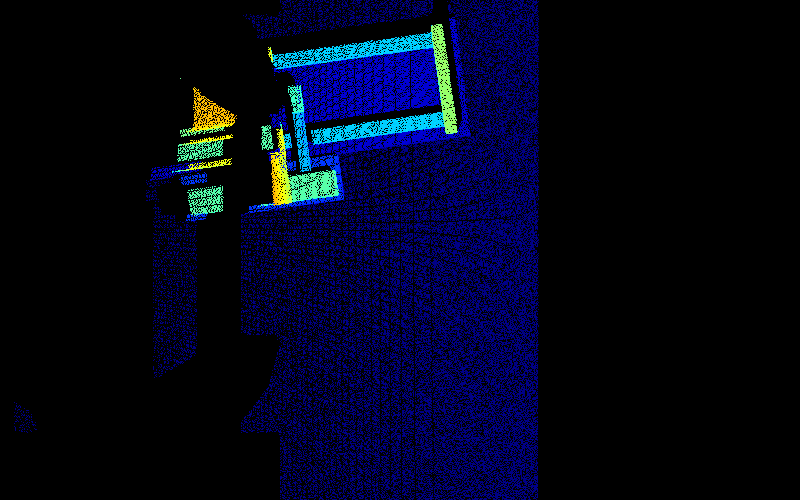

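View pics/scene0c.png

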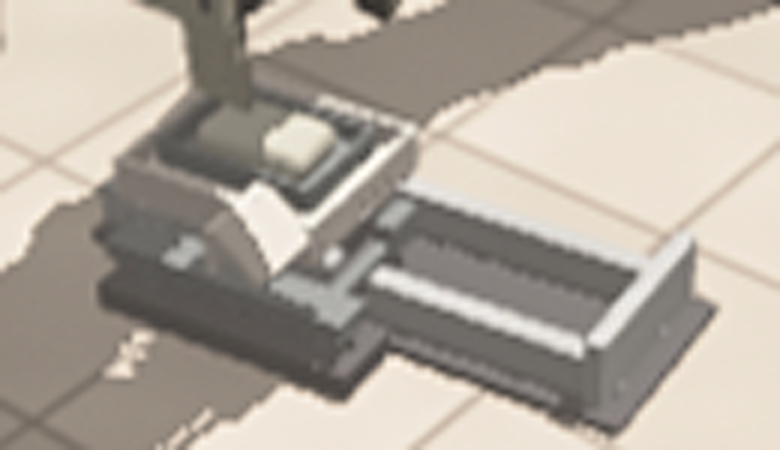

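```bash
python3 - <<'E'
from h import *
for n in ["side","wrist","scene"]:
    d=np.load(f'pics/{n}0.npz');P=d['P'][d['z']>0]
    m=lambda a:P[(P[:,0]>a[0])&(P[:,0]<a[1])&(P[:,1]>a[2])&(P[:,1]<a[3])&(P[:,2]>a[4])&(P[:,2]<a[5])]
    # end stop top
    e=m((0.41,0.55,0.06,0.12,0.047,0.058)); 
    if len(e)>20: print(n,'stop',len(e),cv2.minAreaRect(e[:,:2].astype(np.float32)),e[:,2].mean())
    b=m((0.565,0.63,-0.18,0.0,0.0405,0.0495))
    print(n,'bar',len(b),cv2.minAreaRect(b[:,:2].astype(np.float32)) if len(b)>5 else 0,np.median(b[:,2]))
    np.save(f'pics/bar_{n}.npy',b)
    t=m((0.55,0.62,-0.12,-0.06,0.055,0.085))
    for a in t[np.argsort(t[:,1])][:6]: print(a)
    print('tab',len(t),np.percentile(t[:,1],[2,50,98]),t[:,2].max(),np.percentile(t[:,0],[0,98,100]))
E
```

```text
side stop 159 ((0.4795427620410919, 0.09377714991569519), (0.10838522762060165, 0.014947819523513317), 7.6714582443237305) 0.051251969608795266
side bar 391 ((0.5903287529945374, -0.09634454548358917), (0.05095231905579567, 0.16604439914226532), 0.2681824564933777) 0.045632684783843636
[ 0.5656 -0.1198  0.0614]
[ 0.5604 -0.1194  0.0595]
[ 0.5604 -0.119   0.063 ]
[ 0.5638 -0.118   0.0601]
[ 0.5648 -0.1159  0.0611]
[ 0.5596 -0.1155  0.0593]
tab 267 [-0.1153 -0.0931 -0.064 ] 0.0816115836776784 [0.5504 0.6072 0.6089]
wrist stop 1622 ((0.478858083486557, 0.09433329105377197), (0.11001304537057877, 0.012346179224550724), 7.907940864562988) 0.05186572534731966
wrist bar 1860 ((0.5833178758621216, -0.09291721880435944), (0.046536196023225784, 0.15889787673950195), 7.888247966766357) 0.04595677135767576
[ 0.5641 -0.1196  0.0603]
[ 0.562  -0.1194  0.0606]
[ 0.5599 -0.1194  0.0607]
[ 0.561  -0.1192  0.0611]
[ 0.5589 -0.119   0.0614]
[ 0.5634 -0.1185  0.0622]
tab 990 [-0.0778 -0.0698 -0.0611] 0.0718551752703771 [0.55   0.6038 0.605 ]
scene stop 94 ((0.4802820682525635, 0.0935141071677208), (0.11511622369289398, 0.013505281880497932), 7.337594032287598) 0.05014049411547584
scene bar 247 ((0.5895952582359314, -0.09545626491308212), (0.05069833621382713, 0.16142331063747406), 3.4166674613952637) 0.04389909790749291
[ 0.5618 -0.1191  0.0578]
[ 0.5668 -0.1189  0.0568]
[ 0.5768 -0.0995  0.075 ]
[ 0.5633 -0.099   0.0754]
[ 0.5696 -0.0976  0.0757]
[ 0.5841 -0.0969  0.0765]
tab 182 [-0.0982 -0.0799 -0.0627] 0.07882558192496658 [0.5506 0.6098 0.61  ]
```

```bash
python3 - <<'E'
from h import *
a=np.radians(7.9);ux=np.array([np.cos(a),np.sin(a)]);uy=np.array([-np.sin(a),np.cos(a)])
for n in ["side","wrist","scene"]:
    d=np.load(f'pics/{n}0.npz');P=d['P'][d['z']>0]
    X=P[:,:2]@ux;Y=P[:,:2]@uy;Z=P[:,2]
    e=(abs(Z-.051)<.003)&(P[:,1]>.06)&(P[:,1]<.12)&(P[:,0]<.56)
    print(n,'stop x',np.percentile(X[e],[2,98]),'y',np.percentile(Y[e],[2,98]))
    xm=(X[e].min()+X[e].max())/2
    q=(abs(Z-.045)<.004)&(X>xm+.075-.008)&(X<xm+.12)&(Y>-.3)&(Y<0)
    print(' xmid',xm,'bar X',np.percentile(X[q],[1,50,99]),'Y',np.percentile(Y[q],[0,1,99,100]), 'expect X c',xm+.088)
    t=(Z>.062)&(Z<.085)&(X>xm+.06)&(X<xm+.11)&(Y>-.3)&(Y<0)
    print(' tab X max',X[t].max(),'Y',np.percentile(Y[t],[0,2,10,100]))
E
```

```text
side stop x [0.4358 0.5401] y [0.0198 0.0331]
 xmid 0.48787457105663273 bar X [0.5637 0.5757 0.5898] Y [-0.2445 -0.2436 -0.0963 -0.0943] expect X c 0.5758745710566328
 tab X max 0.5910407778778065 Y [-0.1781 -0.1774 -0.1768 -0.149 ]
wrist stop x [0.4351 0.5404] y [0.0216 0.0333]
 xmid 0.48727917152726785 bar X [0.5626 0.5756 0.5881] Y [-0.2426 -0.2411 -0.0934 -0.0929] expect X c 0.5752791715272678
 tab X max 0.5892085371324712 Y [-0.1592 -0.158  -0.1564 -0.1468]
scene stop x [-0.5897  0.543 ] y [0.0204 0.1925]
 xmid -0.025879273145795356 bar X [0.0521 0.0767 0.0842] Y [-0.0702 -0.0675 -0.001  -0.0009] expect X c 0.06212072685420464
 tab X max 0.08295154028145449 Y [-0.0691 -0.0653 -0.0587 -0.0005]
```

Request:
step_arm --pt "1 0 -0.03 -0.006 -0.03 0 0" --pt "1 0 -0.07 -0.014 -0.07 0 0" --pt "1 0 -0.11 -0.022 -0.1 0 0" --pt "1 0 -0.14 -0.029 -0.1317 0 0" --pt "1 0 -0.155 -0.0325 -0.1317 0 0" --pt "1 0.03 -0.155 -0.0325 -0.1317 0 0" --pt "1 0.07 -0.155 -0.0325 -0.1317 0 0" --pt "1 0.11 -0.155 -0.0325 -0.1317 0 0" --pt "1 0.13 -0.155 -0.0325 -0.1317 0 0" --pt "1 0.13 -0.155 -0.0325 -0.1317 0 0" --pt "1 0.13 -0.155 -0.0325 -0.1317 0 0" --newtons 20

```text
clock: 1.07
position: [0.5986, -0.1232, 0.0852]
ee_rot: [-0.108, 1.57, 0.109]
force: [-0.2, 0.4, 0.6]
width: 0.251
```

```bash
python3 - <<'E'
from h import *
s=status.observe();print(s)
print(R.from_rotvec(s['ee_rot']).as_matrix())
for n in ["scene","side"]:
    im,M=T(n);save(im,n+'1.png')
    b=(225,170,395,310) if n=="side" else (185,120,335,255)
    c=cv2.imread(f'pics/{n}1.png')[b[1]:b[3],b[0]:b[2]];cv2.imwrite(f'pics/{n}1c.png',cv2.resize(c,None,fx=4.4,fy=4.4,interpolation=cv2.INTER_CUBIC))
    P=cloud(im,M)[im['range_z']>0]
    g=P[(abs(P[:,0]-.598)<.05)&(abs(P[:,1]+.124)<.05)&(P[:,2]>.084)&(P[:,2]<.12)]
    a=np.radians(7.9);ux=np.array([np.cos(a),np.sin(a)]);uy=np.array([-np.sin(a),np.cos(a)])
    if len(g):print(n,len(g),np.percentile(g[:,:2]@ux,[1,99]),np.percentile(g[:,:2]@uy,[1,99]))
E
```

```text
{'clock': 1.0667, 'joints': array([ 0.1056,  0.5134,  0.0148,  1.7266, -0.0098,  0.9035,  0.2626]), 'dq': array([ 0.0009, -0.0325,  0.002 , -0.0371,  0.0007,  0.0085,  0.0028]), 'joint_efforts': array([  0.0496, -65.5662,   0.917 , -25.5776,  -0.0453,  -0.1111,
        -0.0161]), 'position': array([ 0.5986, -0.1232,  0.0852]), 'ee_rot': array([-0.1078,  1.5699,  0.109 ]), 'force': array([-0.2261,  0.3697,  0.5952]), 'ft_torque': array([ 0.0223, -0.0141, -0.035 ]), 'width': 0.2508405614945392}
[[-0.0018 -0.1376  0.9905]
 [ 0.0006  0.9905  0.1376]
 [-1.      0.0009 -0.0017]]
```

View pics/scene1c.png

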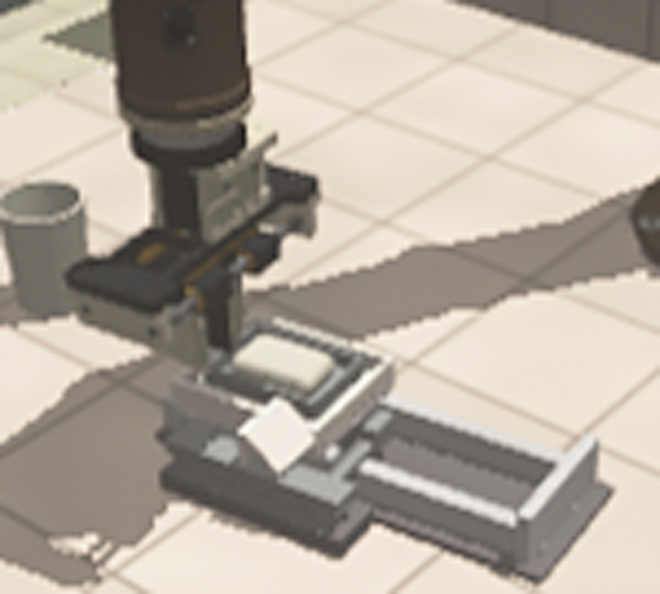

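View pics/side1c.png

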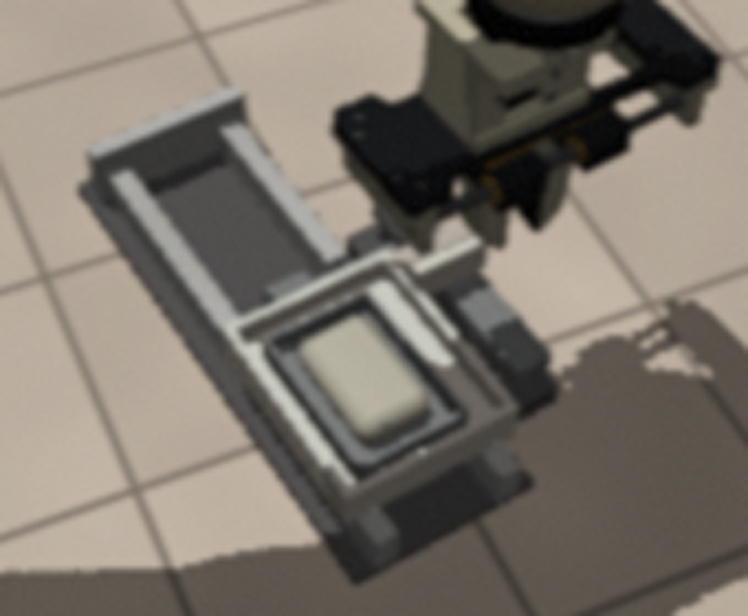

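Request:
step_arm --pt "1 0.01 0 0 0 0 0" --pt "1 0.02 0 0 0 0 0" --pt "1 0.03 0 0 0 0 0" --pt "1 0.0375 0 0 0 0 0" --pt "1 0.0375 0 0 0 0 0" --pt "1 0.0375 0 0 0 0 0" --pt "1 0.0375 0 0 0 0 0" --pt "1 0.0375 0 0 0 0 0"

```text
clock: 1.83
position: [0.5993, -0.1241, 0.0561]
ee_rot: [-0.108, 1.567, 0.108]
force: [0.1, -0.0, -0.7]
width: 0.004
```

```bash
python3 - <<'E'
from h import *
for n in ["scene","side"]:
    im,M=T(n);save(im,n+'2.png')
    b=(225,170,395,310) if n=="side" else (185,120,335,255)
    c=cv2.imread(f'pics/{n}2.png')[b[1]:b[3],b[0]:b[2]];cv2.imwrite(f'pics/{n}2c.png',cv2.resize(c,None,fx=4.4,fy=4.4,interpolation=cv2.INTER_CUBIC))
    P=cloud(im,M)[im['range_z']>0]
    a=np.radians(7.9);ux=np.array([np.cos(a),np.sin(a)]);uy=np.array([-np.sin(a),np.cos(a)])
    X=P[:,:2]@ux;Y=P[:,:2]@uy;Z=P[:,2]
    g=(abs(X-.576)<.03)&(Y>-.24)&(Y<-.182)&(Z>.052)&(Z<.1)
    if g.sum():print(n,g.sum(),np.percentile(X[g],[1,99]),np.percentile(Y[g],[1,99]),Z[g].min())
E
```

```text
scene 12 [0.5465 0.5881] [-0.2241 -0.1952] 0.05343648654782074
side 11 [0.5716 0.5888] [-0.2161 -0.2133] 0.0925037227291432
```

View pics/scene2c.png

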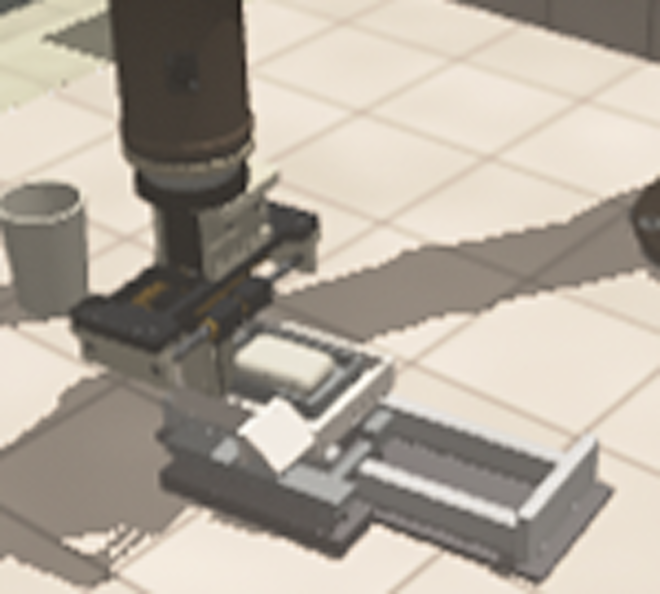

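View pics/side2c.png

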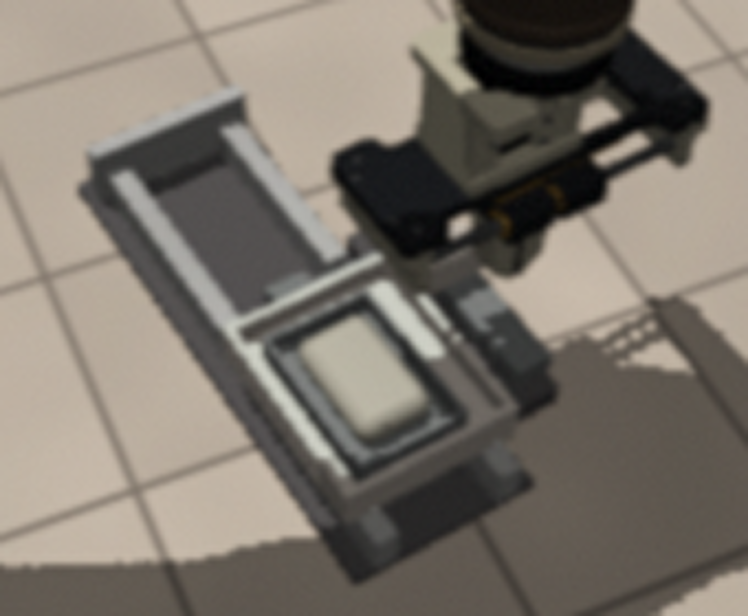

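```bash
python3 - <<'E'
from h import *
s=status.observe();p=s['position']
for n in ["scene","side"]:
    im,M=T(n);K=np.array(im['camera_matrix'])
    a=np.radians(7.9);ux=np.array([np.cos(a),np.sin(a)]);uy=np.array([-np.sin(a),np.cos(a)])
    q=np.linalg.inv(M)@np.append(p,1);uv=(K@q[:3])[:2]/q[2];b=(225,170) if n=="side" else (185,120)
    print(n,(uv-b)*4.4)
    P=cloud(im,M)[im['range_z']>0]
    X=P[:,:2]@ux-.576;Y=P[:,:2]@uy+.205;Z=P[:,2]
    for x0 in np.arange(-.11,.12,.02):
        g=(X>=x0)&(X<x0+.02)&(abs(Y)<.045)&(Z>.085)&(Z<.3)
        if g.sum():print('  ',round(x0,3),g.sum(),Z[g].min(),np.sort(Z[g])[:3],np.percentile(Y[g],[0,100]))
E
```

```text
scene [214.8032 432.5117]
   -0.11 4 0.1817187647546742 [0.1817 0.199  0.1992] [-0.004   0.0331]
   -0.09 113 0.15633090079137346 [0.1563 0.1568 0.1575] [-0.0076  0.0366]
   -0.07 45 0.1690454471092242 [0.169  0.1712 0.1714] [0.0097 0.0342]
   -0.05 92 0.16605958374664387 [0.1661 0.1681 0.1701] [0.009  0.0351]
   -0.03 138 0.10013956710654237 [0.1001 0.1022 0.1064] [0.0056 0.0378]
   -0.01 223 0.09317512552710261 [0.0932 0.0932 0.0934] [-0.0178  0.041 ]
   0.01 544 0.09954229778196055 [0.0995 0.1    0.1029] [-0.0351  0.0397]
   0.03 283 0.1564803226653 [0.1565 0.1596 0.1596] [-0.0313  0.0358]
   0.05 57 0.1695158071189321 [0.1695 0.1703 0.1717] [-0.0331  0.0296]
   0.07 224 0.1568630060765891 [0.1569 0.157  0.1573] [-0.0379  0.037 ]
   0.09 145 0.16012084118055014 [0.1601 0.1617 0.1684] [-0.0405  0.0364]
side [495.8512 305.0189]
   -0.11 119 0.18217882090067583 [0.1822 0.1823 0.1824] [-0.0385  0.0354]
   -0.09 353 0.15789913590719595 [0.1579 0.1583 0.1587] [-0.0381  0.0373]
   -0.07 218 0.1708463898548651 [0.1708 0.1721 0.1728] [-0.0364  0.0339]
   -0.05 765 0.1710712783751026 [0.1711 0.1713 0.1715] [-0.038   0.0355]
   -0.03 508 0.10616505609121552 [0.1062 0.1062 0.1067] [-0.0405  0.0363]
   -0.01 366 0.0928751530671128 [0.0929 0.0949 0.0955] [-0.0438 -0.0085]
   0.01 206 0.09932684553523807 [0.0993 0.1016 0.1058] [-0.0421 -0.01  ]
   0.03 71 0.16527913499372082 [0.1653 0.1708 0.1708] [-0.0364 -0.0189]
   0.05 118 0.17192746120297564 [0.1719 0.1722 0.1727] [-0.0337  0.0134]
   0.07 280 0.1590396006525302 [0.159  0.1595 0.1601] [-0.038   0.0283]
   0.09 66 0.18484966697993077 [0.1848 0.185  0.1876] [-0.0373  0.0301]
```

```bash
python3 - <<'E'
from h import *
for n in ["scene","side"]:
    d=np.load(f'pics/{n}0.npz');P=d['P'][d['z']>0]
    for x0 in np.arange(.5,.76,.02):
        g=(P[:,0]>=x0)&(P[:,0]<x0+.02)&(abs(P[:,1])<.03)&(P[:,2]>.1)&(P[:,2]<.4)
        if g.sum():print(n,round(x0,3),g.sum(),np.sort(P[g][:,2])[[0,1,2]] if g.sum()>2 else '')
im,M=T("side");P=cloud(im,M)
c=im['pixels'][195:275,285:385];cv2.imwrite('pics/s3.png',cv2.resize(c[...,::-1],None,fx=7,fy=7,interpolation=cv2.INTER_NEAREST))
for v in range(215,246,3): print(v,[tuple((P[v,u]*1000).round().astype(int)) for u in range(328,348,4)])
E
```

```text
scene 0.52 20 [0.3303 0.3316 0.3319]
scene 0.54 56 [0.3122 0.3128 0.3134]
scene 0.56 252 [0.2239 0.2253 0.227 ]
scene 0.58 165 [0.2266 0.2277 0.2287]
scene 0.6 104 [0.3019 0.302  0.3031]
scene 0.62 251 [0.301  0.3013 0.3018]
scene 0.64 348 [0.3021 0.3021 0.3022]
scene 0.66 137 [0.2273 0.2285 0.229 ]
scene 0.68 172 [0.2331 0.2346 0.2362]
scene 0.7 276 [0.291  0.291  0.2911]
scene 0.72 40 [0.3169 0.3181 0.3201]
side 0.52 181 [0.2929 0.2932 0.2934]
side 0.54 166 [0.3022 0.3025 0.3152]
side 0.56 595 [0.2261 0.2275 0.23  ]
side 0.58 349 [0.2279 0.2422 0.2452]
side 0.6 237 [0.303  0.3044 0.3052]
side 0.62 175 [0.3068 0.3077 0.308 ]
side 0.64 93 [0.3026 0.3042 0.3043]
side 0.66 327 [0.2252 0.227  0.2275]
side 0.68 286 [0.2358 0.2358 0.2375]
side 0.7 143 [0.3108 0.3134 0.3142]
side 0.72 4 [0.3331 0.3333 0.3334]
215 [(np.int64(546), np.int64(-153), np.int64(202)), (np.int64(554), np.int64(-156), np.int64(201)), (np.int64(566), np.int64(-154), np.int64(193)), (np.int64(579), np.int64(-150), np.int64(184)), (np.int64(587), np.int64(-153), np.int64(183))]
218 [(np.int64(545), np.int64(-157), np.
[... 1662 characters left out ...]
585), np.int64(-102), np.int64(39)), (np.int64(591), np.int64(-111), np.int64(46)), (np.int64(600), np.int64(-115), np.int64(46)), (np.int64(609), np.int64(-119), np.int64(47)), (np.int64(639), np.int64(-94), np.int64(2))]
242 [(np.int64(588), np.int64(-98), np.int64(20)), (np.int64(587), np.int64(-119), np.int64(46)), (np.int64(597), np.int64(-122), np.int64(44)), (np.int64(605), np.int64(-128), np.int64(47)), (np.int64(635), np.int64(-102), np.int64(0))]
245 [(np.int64(567), np.int64(-134), np.int64(61)), (np.int64(588), np.int64(-119), np.int64(32)), (np.int64(592), np.int64(-131), np.int64(45)), (np.int64(600), np.int64(-136), np.int64(47)), (np.int64(610), np.int64(-139), np.int64(46))]
```

View pics/s3.png

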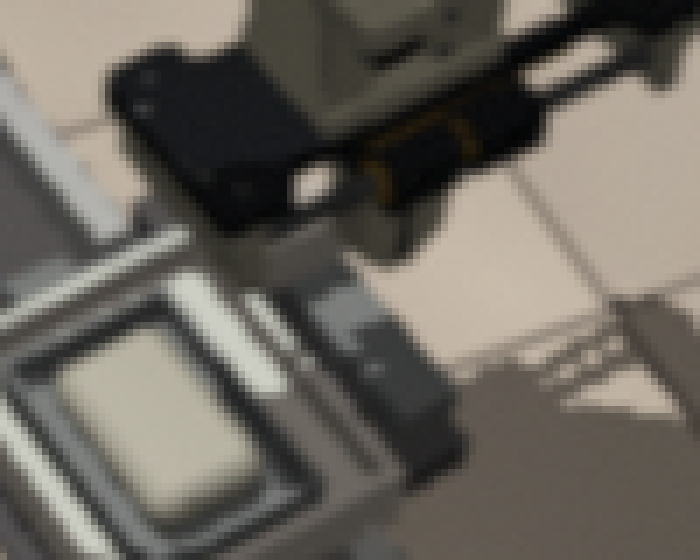

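Request:
step_arm --pt "1 0.006 0 0 0 0 0" --pt "1 0.012 0 0 0 0 0" --pt "1 0.017 0 0 0 0 0" --pt "1 0.017 0 0 0 0 0" --pt "1 0.017 0 0 0 0 0"

```text
clock: 2.5
position: [0.5986, -0.124, 0.0416]
ee_rot: [-0.108, 1.569, 0.108]
force: [1.1, -0.4, -0.0]
width: 0.004
```

```bash
python3 - <<'E'
from h import *
print(status.observe()['force'])
im,M=T("wrist");save(im,"w3.png")
P=cloud(im,M)
s=status.observe();W=R.from_rotvec(s['ee_rot']).as_matrix()
q=(P-s['position'])@W
z=im['range_z']
t=q[(z>0)&(abs(q[...,2])<.025)&(abs(q[...,1])<.02)]
print(len(t),np.sort(t[:,0])[-5:],np.histogram(t[:,0],bins=12))
im,M=T("side");P=cloud(im,M)
c=im['pixels'][195:275,285:385];cv2.imwrite('pics/s4.png',cv2.resize(c[...,::-1],None,fx=7,fy=7,interpolation=cv2.INTER_NEAREST))
E
```

```text
[ 1.102  -0.4434 -0.0287]
3998 [0.0431 0.0432 0.0432 0.0438 0.044 ] (array([ 545,   71,   27,  129,  219,  215,  204,    0, 1174,  335,  647,
        432]), array([-0.1468, -0.1309, -0.115 , -0.0991, -0.0832, -0.0673, -0.0514,
       -0.0355, -0.0196, -0.0037,  0.0122,  0.0281,  0.044 ]))
```

View pics/w3.png

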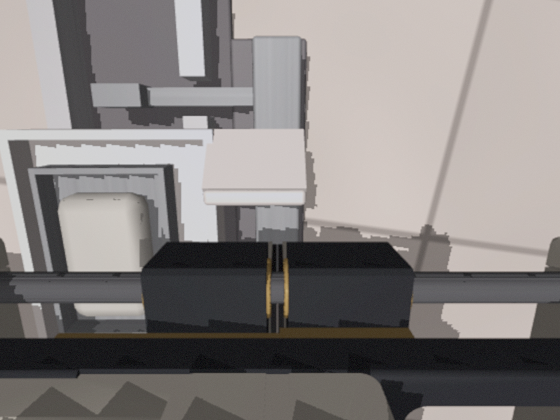

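View pics/s4.png

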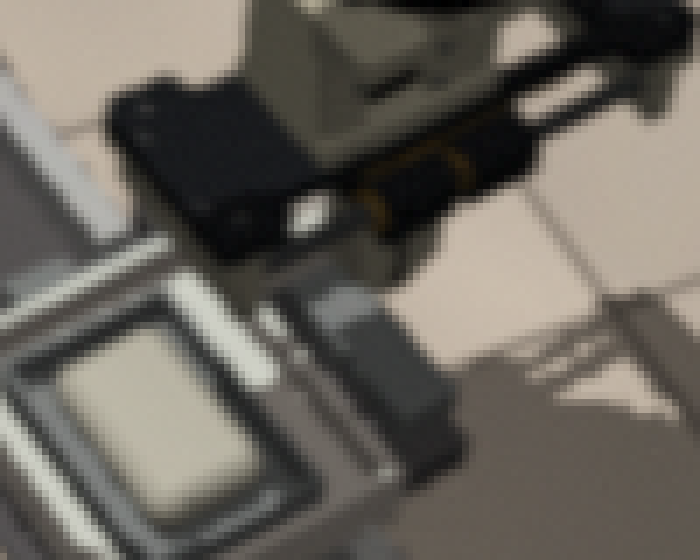

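Request:
step_arm --pt "1 0.008 0 0 0 0 0" --pt "1 0.016 0 0 0 0 0" --pt "1 0.024 0 0 0 0 0" --pt "1 0.032 0 0 0 0 0" --pt "1 0.032 0 0 0 0 0" --pt "1 0.032 0 0 0 0 0"

```text
clock: 3.1
position: [0.5985, -0.124, 0.0158]
ee_rot: [-0.108, 1.569, 0.108]
force: [-0.0, 0.3, 0.4]
width: 0.001
```

```bash
python3 - <<'E'
from h import *
print(status.observe()['force'])
im,M=T("side");P=cloud(im,M)
c=im['pixels'][195:275,285:385];cv2.imwrite('pics/s5.png',cv2.resize(c[...,::-1],None,fx=7,fy=7,interpolation=cv2.INTER_NEAREST))
a=np.radians(7.9);ux=np.array([np.cos(a),np.sin(a)]);uy=np.array([-np.sin(a),np.cos(a)])
X=P[...,:2]@ux-.5757;Y=P[...,:2]@uy;Z=P[...,2]
g=(abs(X)<.03)&(Y>-.225)&(Y<-.182)&(Z>.05)&(Z<.12)
for i in np.argsort(Z[g])[:60:4]: print(X[g][i],Y[g][i],Z[g][i])
im,M=T("scene");save(im,"sc5.png")
c=im['pixels'][170:260,205:325];cv2.imwrite('pics/sc5c.png',cv2.resize(c[...,::-1],None,fx=6.5,fy=6.5,interpolation=cv2.INTER_CUBIC))
E
```

```text
[-0.0372  0.3243  0.3733]
0.00815574496883864 -0.2138300144524933 0.05385064058265365
0.0008070829357569309 -0.21512108167538652 0.05612575092929273
0.006750796754156463 -0.2147723192198027 0.05988062481757106
-0.009202609208792345 -0.2152891152449521 0.06302621401426
0.006209213383749579 -0.21479595510290025 0.06429067578688885
-0.014346078086339475 -0.19654229996189004 0.06595703536659403
-0.0010087276586560057 -0.216012246698083 0.06639324841156868
-0.015061865777688421 -0.2015984147187988 0.0679144056343457
-0.0009753870405281306 -0.21544046308396006 0.06973885854450645
-0.01459157565317215 -0.2005858476947551 0.07049011729761345
-0.014649265299315206 -0.20900209685900922 0.07173084241216954
0.00527493079617114 -0.21469527660371654 0.07276712221660342
0.010780563584473879 -0.21530515995169308 0.07379259469449906
0.002187448508006784 -0.21448651483672537 0.07455874273971863
-0.004376654397206914 -0.2150685026472567 0.07553981207439209
```

View pics/s5.png

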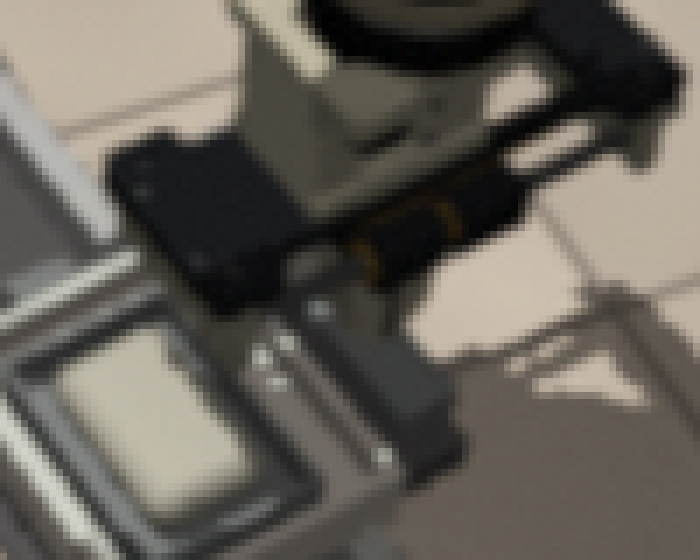

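View pics/sc5c.png

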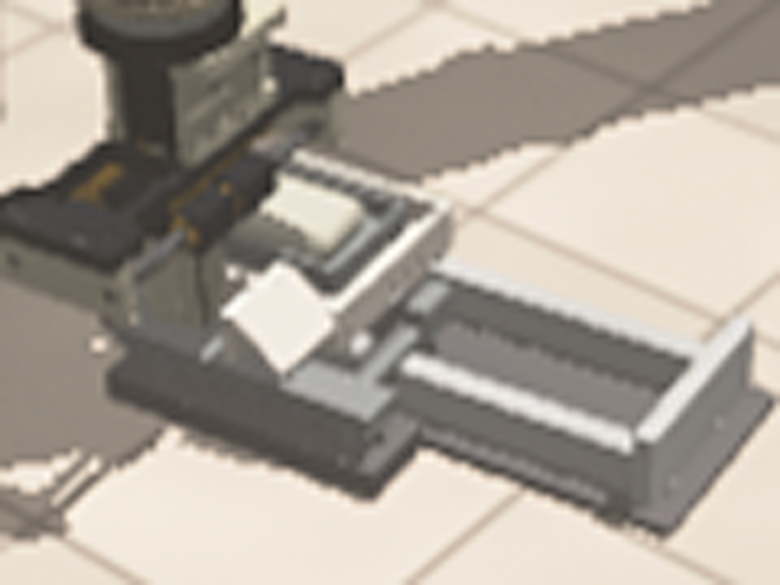

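Request:
step_arm --pt "1 0.004 0 0 0 0 0" --pt "1 0.008 0 0 0 0 0" --pt "1 0.0125 0 0 0 0 0" --pt "1 0.0125 0 0 0 0 0" --pt "1 0.0125 0 0 0 0 0"

```text
clock: 3.62
position: [0.5991, -0.124, 0.0065]
ee_rot: [-0.108, 1.568, 0.108]
force: [-0.0, 0.4, 2.4]
width: 0.007
```

Request:
step_arm --pt "1 0.003 0 0 0 0 0" --pt "1 0.006 0 0 0 0 0" --pt "1 0.009 0 0 0 0 0" --pt "1 0.009 0 0 0 0 0" --pt "1 0.009 0 0 0 0 0"

```text
clock: 4.03
position: [0.5991, -0.1241, -0.0007]
ee_rot: [-0.108, 1.568, 0.108]
force: [1.1, 0.2, 2.7]
width: 0.009
```

```bash
cat > bar.py <<'E'
from h import *
s=status.observe();print(s['position'],s['force'],s['clock'])
a=np.radians(7.9);ux=np.array([np.cos(a),np.sin(a)]);uy=np.array([-np.sin(a),np.cos(a)])
print('tcp X,Y',s['position'][:2]@ux,s['position'][:2]@uy)
for n in ["side","scene","wrist"]:
    im,M=T(n);P=cloud(im,M);v=im['range_z']>0
    X=P[...,:2]@ux-.5757;Y=P[...,:2]@uy;Z=P[...,2]
    for lab,lo,hi in [('rear',-.24,-.222),('front',-.14,-.097)]:
        g=v&(abs(X)<.010)&(Y>lo)&(Y<hi)&(Z<.049)&(Z>.02)
        print(n,lab,g.sum(),np.median(Z[g]) if g.sum() else '')
    g=v&(Z>.047)&(Z<.054)&(Y>0.01)&(Y<.04)&(X<0); 
    t=v&(Z>.066)&(Z<.083)&(abs(X)<.02)&(Y>-.18)&(Y<.05)
    print(n,'tab maxz-Y',np.percentile(Y[t],[1,99]) if t.sum() else '')
E
python3 bar.py
```

```text
[ 0.5991 -0.1241 -0.0007] [1.0835 0.2153 2.6696] 4.0333
tcp X,Y 0.5763836912197446 -0.20524176706918476
side rear 48 0.03591950562221319
side front 12 0.03649957391117298
side tab maxz-Y 
scene rear 8 0.03396627460881735
scene front 54 0.03431865192803174
scene tab maxz-Y [-0.1759 -0.1521]
wrist rear 37 0.03625436103288146
wrist front 4714 0.0363693073687542
wrist tab maxz-Y [-0.1757 -0.1528]
```

Request:
step_arm --pt "1 0.0027 0 0 0 0 0" --pt "1 0.0027 0 0 0 0 0" --pt "1 0.0027 0 0 0 0 0" --pt "1 0.0027 0.006 0 0 0 0" --pt "1 0.0027 0.012 0 0 0 0" --pt "1 0.0027 0.018 0 0 0 0" --pt "1 0.0027 0.023 0 0 0 0" --pt "1 0.0027 0.027 0 0 0 0" --pt "1 0.0027 0.031 0 0 0 0" --pt "1 0.0027 0.031 0 0 0 0"

```text
clock: 5.02
position: [0.5955, -0.0985, -0.0028]
ee_rot: [-0.109, 1.568, 0.109]
force: [-0.4, 0.1, 2.7]
width: 0.007
```

```bash
python3 bar.py
```

```text
[ 0.5955 -0.0985 -0.0028] [-0.3555  0.1227  2.7091] 5.0167
tcp X,Y 0.5763063645387906 -0.1794459888275865
side rear 49 0.034091452092203434
side front 0 
side tab maxz-Y [-0.173  -0.1678]
scene rear 0 
scene front 54 0.03202953159698768
scene tab maxz-Y [-0.1794 -0.1465]
wrist rear 0 
wrist front 3773 0.03404943187629586
wrist tab maxz-Y [-0.1787 -0.1446]
```

Request:
step_arm --pt "1 0 0.006 0 0 0 0" --pt "1 0 0.014 0 0 0 0" --pt "1 0 0.022 0 0 0 0" --pt "1 0 0.03 0 0 0 0" --pt "1 0 0.038 0 0 0 0" --pt "1 0 0.046 0 0 0 0" --pt "1 0 0.054 0 0 0 0" --pt "1 0 0.06 0 0 0 0" --pt "1 0 0.06 0 0 0 0"

```text
clock: 5.92
position: [0.5886, -0.0497, -0.0029]
ee_rot: [-0.109, 1.568, 0.111]
force: [-0.4, 1.7, 2.5]
width: 0.005
```

```bash
python3 bar.py; python3 - <<'E'
from h import *
im,M=T("scene")
c=im['pixels'][170:260,205:325];cv2.imwrite('pics/sc6c.png',cv2.resize(c[...,::-1],None,fx=6.5,fy=6.5,interpolation=cv2.INTER_CUBIC))
E
```

```text
[ 0.5886 -0.0497 -0.0029] [-0.4225  1.6844  2.4604] 5.9167
tcp X,Y 0.5762098799018364 -0.1301073206131076
side rear 49 0.03368284871996374
side front 21 0.03413644217094569
side tab maxz-Y [-0.142  -0.1153]
scene rear 0 
scene front 40 0.0316381374046254
scene tab maxz-Y [-0.1273 -0.098 ]
wrist rear 0 
wrist front 0 
wrist tab maxz-Y [-0.1381 -0.0953]
```

View pics/sc6c.png

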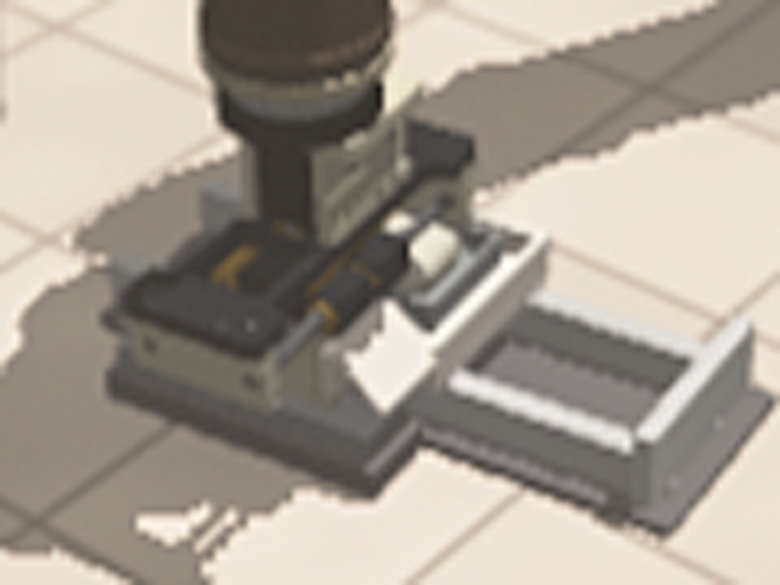

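Request:
step_arm --pt "1 -0.013 0 0 0 0 0" --pt "1 -0.026 0 0 0 0 0" --pt "1 -0.026 0.01 0 0 0 0" --pt "1 -0.026 0.022 0 0 0 0" --pt "1 -0.026 0.034 0 0 0 0" --pt "1 -0.026 0.046 0 0 0 0" --pt "1 -0.026 0.058 0 0 0 0" --pt "1 -0.026 0.07 0 0 0 0" --pt "1 -0.026 0.082 0 0 0 0" --pt "1 -0.026 0.094 0 0 0 0" --pt "1 -0.026 0.104 0 0 0 0" --pt "1 -0.026 0.112 0 0 0 0"

```text
clock: 7.12
position: [0.5764, 0.0382, 0.0178]
ee_rot: [-0.109, 1.568, 0.109]
force: [2.0, -2.0, 0.8]
width: 0.002
```

Request:
step_arm --pt "1 0 0.005 0 0 0 0" --pt "1 0 0.01 0 0 0 0" --pt "1 0 0.015 0 0 0 0" --pt "1 0 0.019 0 0 0 0" --pt "1 0 0.022 0 0 0 0" --pt "1 0 0.022 0 0 0 0" --pt "1 0 0.022 0 0 0 0"

```text
clock: 7.7
position: [0.574, 0.0542, 0.0179]
ee_rot: [-0.108, 1.569, 0.108]
force: [1.7, -1.6, 0.1]
width: 0.006
```

```bash
python3 bar.py; python3 - <<'E'
from h import *
im,M=T("scene")
c=im['pixels'][170:260,205:325];cv2.imwrite('pics/sc7c.png',cv2.resize(c[...,::-1],None,fx=6.5,fy=6.5,interpolation=cv2.INTER_CUBIC))
E
```

```text
[0.574  0.0542 0.0179] [ 1.6747 -1.5976  0.0718] 7.7
tcp X,Y 0.5759790964987883 -0.025242157829472867
side rear 48 0.04598752501018566
side front 96 0.04589603637072026
side tab maxz-Y [-0.0385 -0.0079]
scene rear 19 0.04453367729702162
scene front 25 0.04418195345315534
scene tab maxz-Y [-0.0249  0.0065]
wrist rear 0 
wrist front 0 
wrist tab maxz-Y [-0.0164  0.0095]
```

View pics/sc7c.png

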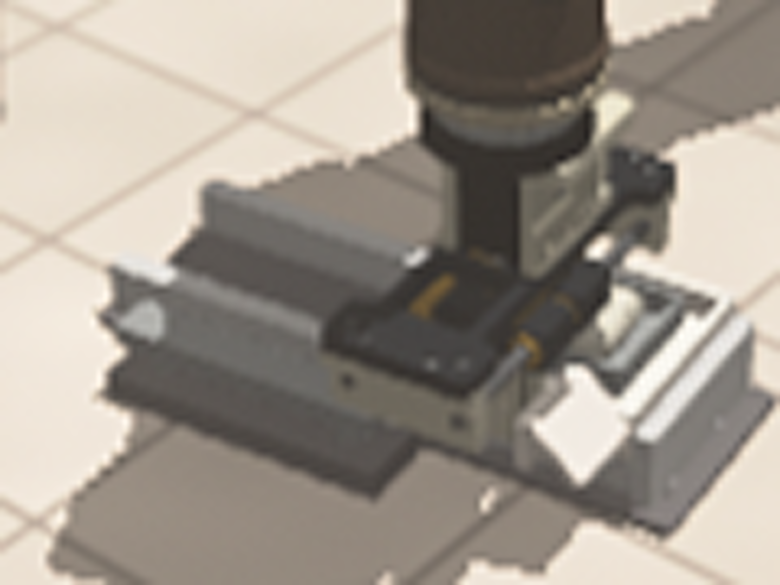

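Request:
step_arm --pt "1 0 0.002 0 0 0 0" --pt "1 0 0.004 0 0 0 0" --pt "1 0 0.006 0 0 0 0" --pt "1 0 0.006 0 0 0 0" --pt "1 0 0.006 0 0 0 0"

```text
clock: 8.32
position: [0.5739, 0.0542, 0.0179]
ee_rot: [-0.109, 1.568, 0.102]
force: [0.9, -15.0, -0.7]
width: 0.003
```

Firm against the stop (−15 N, no motion). Back off and rise.

Request:
step_arm --pt "1 0 -0.006 0 0 0 0" --pt "1 0 -0.018 0 0 0 0" --pt "1 0 -0.03 0 0 0 0" --pt "1 -0.03 -0.03 0 0 0 0" --pt "1 -0.07 -0.03 0 0 0 0" --pt "1 -0.11 -0.03 0 0 0 0" --pt "1 -0.15 -0.05 0 0 0 0" --pt "1 -0.18 -0.09 0 0 0 0" --pt "1 -0.2 -0.13 0 0 0 0" --pt "1 -0.2 -0.16 0 0 0 0" --pt "1 -0.2 -0.16 0 0 0 0" --pt "1 -0.2 -0.16 0 0 0 0"

```text
clock: 9.32
position: [0.5911, -0.07, 0.1782]
ee_rot: [-0.106, 1.568, 0.105]
force: [-1.0, 0.5, 0.6]
width: 0.007
```

```bash
python3 bar.py; python3 - <<'E'
from h import *
im,M=T("scene");save(im,'sc8.png')
im,M=T("side");save(im,'s8.png')
E
```

```text
[ 0.5911 -0.07    0.1782] [-0.979   0.5498  0.641 ] 9.3167
tcp X,Y 0.5758663463979324 -0.150571591720361
side rear 55 0.04587901430809693
side front 99 0.045651166589461334
side tab maxz-Y [-0.0162  0.0083]
scene rear 22 0.04379957389112288
scene front 61 0.04388263143162541
scene tab maxz-Y [-0.0161  0.0057]
wrist rear 0 
wrist front 925 0.046240468829322534
wrist tab maxz-Y [-0.0147  0.0091]
```

View pics/sc8.png

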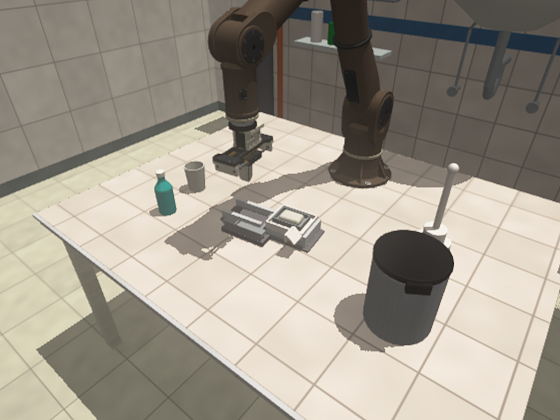

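View pics/s8.png

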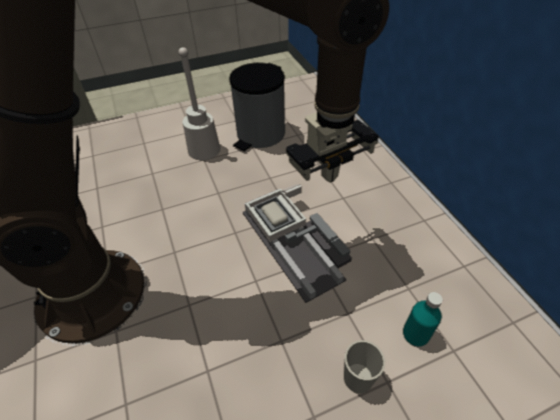

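The tray stands at the end stop: its tab face is at −0.0155, up from −0.1765, a travel of about 0.161. The catch is up and the dish lies flat in the tray. The other objects haven't moved and the arm is clear.

```bash
python3 -c "
from cell import arm
print(arm.sign_off())"
```

```text
the job is handed in; nothing more can be done
None
```

The tray is at the end stop with the catch sprung up behind it, and I handed the job in at about 9.5 s of the 45 s allowed; the hand-in gave no verdict. I pressed the bar with the closed fingertips to about 12 mm and slid along it to push the tab past the nib. Then I raised the fingers and pushed the tray on to the stop, backed off and lifted clear.

**Last checks**
- **Tray:** it travelled about 0.161 m, and a further push met 15 N with no motion.
- **Catch:** the bar's top is back at about 46 mm, fully up.
- **Soap dish:** it looks flat and central in the tray. I judged this from the pictures and did not measure it.
- **Cup, bottle, brush and bin:** all look unmoved in the pictures, also not measured.
- **Arm:** it is clear of everything, with force readings near zero.

**One disagreement:** the real fingertips end about 37 mm above the reported TCP. The depth images showed this, and there was no contact force at the stated height. I set the press depth from the contact force and the measured bar height, not from the reported TCP.

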